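# Hold a branch saddle home on the pipe for marking

### The job

Dry-fit the large branch saddle (the one with the yellow plug) on the blue pipe clamped in the jig: set it astride the pipe, lengthwise along it, with the sprung centring pin in its bore, then press it down against the pin's spring until it sits squarely home on the pipe. Press with a firm hand but do not force it, and finish while still holding the saddle pressed down there, because I will mark round it and the pin lifts it off again if you let go. Leave the small saddle and the other things on the bench where they are.

Things in the scene. Friction and masses are not known exactly. Their poses are not given: they have to be found in the camera images.
- saddle: The large branch saddle for 63 mm pipe: blue plastic half-shell standing upright on its two bolt flanges, about 0.11 kg. 90 mm long (its x axis, which belongs along the pipe; half a turn makes no difference), 92 mm wide over the flanges (y). Origin: centre of the underside, z up; the shell's top is 28.5 mm above it. Its bore is 24.6 mm in diameter, 24 mm deep, open from below.
- saddle_socket (a point): Top centre of the saddle's upright round branch socket, 70.5 mm above the saddle's origin, with a yellow plug: 36 mm in diameter, bare for 42 mm down to the shell; the place to grip.
- saddle_seat (a point): Point of the saddle on its vertical axis, 23.5 mm above its origin: it coincides with branch_hole when the saddle sits home on the pipe.
- jig: Fixed jig: aluminium base plate 270 x 110 x 12 mm with two red pipe clamps, 95 mm either side of the middle, whose caps reach 112 mm above the bench. Origin: centre of the underside; its x axis runs along the pipe. A rod with a black knob comes out of the pipe's end on the -x side, up to 178 mm from the middle.
- pipe: Blue pipe 63 mm in diameter, 300 mm long, clamped level in the jig, its axis 75 mm above the bench. Origin: middle of its axis; x along the pipe.
- branch_hole (a point): Centre of the 33 mm branch hole at the pipe's top line, 106.5 mm above the bench; x along the pipe, z up. The sprung pin comes up through it.
- pin_tip (a point): Top of the sprung centring pin: 22 mm high brass nose, 22 mm in diameter for its lower 10 mm, tapering to 6 mm, on a 29 mm steel shoulder. Pin up, the tip is 30.5 mm and the shoulder 8.5 mm above branch_hole. The lower end of the saddle's bore comes to rest on the shoulder, which then carries the saddle 12 mm above home.
- pin (a joint): How far the centring pin is pressed down, m: 0 is up, 0.012 when the saddle is home on the pipe (the pipe is the stop). Its spring pushes up with about 5 N at 0, rising to about 10 N at 0.012.
- saddle_small: A smaller saddle of the same make for thinner pipe, red plug, 66 mm long, 69 mm wide, 52 mm high; not wanted, leave it. Origin: centre of the underside.
- tee: Blue pipe tee lying flat, 92 mm long, 39 mm thick, branch 46 mm to its +y. Leave it. Origin: underside, below the meeting of the axes.
- elbow: Blue 90 degree elbow lying flat, arms 46 mm along its x and y, 39 mm thick. Leave it.
- coupling: Blue coupling standing on end, 39 mm in diameter, 44 mm high. Leave it.
- adapter: Blue adapter with a steel thread, 62 mm in diameter, 48 mm high. Leave it.
- cutter: Red pipe shears lying flat, about 240 mm long, 18 mm thick, jaws to its +x. Leave it.
- pencil: Flat red carpenter's pencil, 175 mm long, 8 mm thick, point to its +x. Leave it.
There are look-alikes about, which are no part of the job. Leave any brown or pink look-alike of the saddle alone.

How it is judged:
On the way:
1. the saddle is astride the pipe, lengthwise along it, with the pin's nose in its bore (horizontal distance between saddle_seat and branch_hole below 0.005 m and z of saddle_seat in the frame of branch_hole below 0.022 m and angle between the x axis of saddle and the x axis of pipe, either way round below 0.15 rad), for 0.1 s.
At the end, for the whole second after the job is handed in: Saddle home on the pipe: within 3 mm of the branch hole sideways and 2 mm in height, within 3 degrees of level and of the pipe's line, pin pressed over 10 mm; fingers on it with over 5 N, it bears on the pipe with 2 to 60 N and is still (horizontal distance between saddle_seat and branch_hole below 0.003 m and z of saddle_seat in the frame of branch_hole below 0.002 m and value of joint pin above 0.01 m and angle between the x axis of saddle and the x axis of pipe, either way round below 0.06 rad and angle between saddle's own z axis and vertical below 0.05 rad and contact force between saddle and pipe between 2 and 60 N and contact force between the fingers and saddle above 5 N and linear speed of saddle below 0.01 m/s); the arm keeps its last pose, push and grip.
It fails at once if another thing on the bench is moved by more than 20 mm (distance of any of saddle_small, tee, elbow, coupling, adapter, cutter, pencil from where it was at the start of the episode above 0.02 m).
It fails at once if the saddle is forced against the pipe with more than 100 N (contact force between saddle and pipe above 100 N).
It also fails if it takes over 45 s, if anything falls off the work surface, if the arm or the gripper's body presses on something with over 40 N, if the wrist force passes 120 N, or if a joint passes its speed limit or range.

### The arm

A 6-joint arm with a two-finger parallel gripper is mounted at the origin on the work surface. World frame = base frame: x ahead of the robot, y to its left, z up, the work surface at z = 0. Lengths are in m, angles in rad, forces in N, time in s.
With the tool pointing down it reaches from about 0.35 to 0.725 m from the base axis. Payload 6 kg.
Tool frame: the origin (TCP) lies at the very end of the fingers, on their centre line; the grasp point (between the pads) lies 19 mm behind it (ctrl.hold_point_z is the distance from the TCP to the grasp point, in m); z points along the fingers, y is the line along which they close (so a half turn about z gives the same grasp; the last joint's range is limited). The gripper opens to 85 mm and grips with 20 to 120 N. Pads are 22 mm wide; open, the fingers measure 114 mm over their backs; the gripper's body (76 mm by 85 mm) begins 54 mm behind the grasp point. The pads swing forward as they close: fully open they stand 13 mm farther back than shut.
Start: joints at [-0.768, 0.04, 0.085, 0, -1.615, -0.334], TCP at [0.271, -0.535, 0.231] pointing down, gripper open.
Joint ranges: [-2.56, 2.56], [-1.29, 2.01], [-1.08, 1.49], [-3.29, 1.98], [-2.81, -0.18], [-2.99, 2.99]. Speed limits (rad/s): [2.57, 2.57, 3.01, 3.14, 3.14, 3.14].

### API

Orientations are given as a unit quaternion [w, x, y, z].
In Python, from plant import ctrl gives the robot as it stands.
- The arm moves only by the tool apply_moves, never from a script. Its argument "steps" is a list of rows, each a list of 6 numbers: the shift along the tool's x, y, z in m, then the turn, a rotation vector about the tool's x, y, z in rad. In form: [[x, y, z, rx, ry, rz], ...]. A call has 1 to 8 rows; each row shifts and turns the commanded pose from where the row before left it, along the tool's axes as they then stand; what a row does not reach is not made up. A row lasts 1/12 s, in which the tool goes at most 41.7 mm and 7.16 degrees, less where a joint would pass 70% of its speed; a pose out of reach is approached as far as the arm can. A call is refused whole if a number of a shift passes 0.0417 or a number of a turn 0.125, either way. A call with a gripper value outside its range is refused whole. "hand" is the finger opening in m, from 0 to 0.0854, set as the call begins (left out, the last holds). The fingers move at their own pace and stop on an object; the grip force is fixed at half the most. Time passes only in rows, so rows that do not move let the fingers close. It gives the time, the measured TCP pose, the force, the opening and the grip force at its end, in the units of the state.
- ctrl.get_obs(): the state, without advancing time (a new reading comes with each control period).
- ctrl.get_image(name): name is "scene" or "top"; returns a dict with "image" (400x640x3 uint8, red, green, blue), "fx", "fy", "cx", "cy" (pixels), "rvec" (rotation vector, rad) and "tvec" (3), from world to camera coordinates, as OpenCV has them. Camera axes: x right, y down, z forward; pixel columns grow to the right and rows downward; lengths in m; the calibration is good to about 2 mm. A picture is of the moment at which its call begins. There is no depth.
- ctrl.sign_off(): hands the job in; it is judged then, once.
The state is a dict: "time": time; "qpos": joint angles; "joint_vel": joint speeds; "effort": joint torques, N m; "tool_pos": TCP position; "tcp_rot": TCP orientation; "wrist_force": force on the tool from outside, world axes, zero at the start; "torque": the same for the moment, N m; "opening": finger opening in m; "gripper_force": force on a finger pad.
Only numpy, scipy, OpenCV 4.12 (cv2) and the standard library are available. Lean on these libraries where they do the work, as an engineer would, in place of code of your own. Each camera call takes 0.05 s, during which the arm holds its last target. There are 200 camera calls.

## Working session

There is one attempt and no reset: what is moved stays moved. The work goes in short steps, Python scripts to look and compute and a tool call to move; the robot and the scene stay as the last step left them, time stands still between calls to the robot, and variables do not carry over. Pictures are saved under pics/ and viewed, at most 10 in all, crops included, and the job is handed in when it is done.

Besides the shell and the picture viewer there is one more tool, called after "Emit:" by a JSON object that holds its "name" and its "arguments". apply_moves: Moves the arm, as the interface text tells. Its arguments: {"type":"object","properties":{"steps":{"type":"array","items":{"type":"array","items":{"type":"number"}}},"hand":{"type":"number"}},"required":["steps"]}

```bash
mkdir -p pics; ls; cat > h.py <<'E'
import numpy as np, cv2
from plant import ctrl
def grab(n,tag):
    d=ctrl.get_image(n); np.savez(f'/tmp/{tag}.npz',**d); cv2.imwrite(f'pics/{tag}.png',d['image'][:,:,::-1]); return d
def load(tag): return dict(np.load(f'/tmp/{tag}.npz'))
def ray(d,u,v):
    R=cv2.Rodrigues(np.array(d['rvec'],float))[0]; t=np.array(d['tvec'],float).ravel()
    return -R.T@t, R.T@np.array([(u-d['cx'])/d['fx'],(v-d['cy'])/d['fy'],1.])
def onz(d,u,v,z):
    c,r=ray(d,u,v); return c+r*(z-c[2])/r[2]
def proj(d,P):
    K=np.array([[d['fx'],0,d['cx']],[0,d['fy'],d['cy']],[0,0,1.]])
    return cv2.projectPoints(np.array(P,float).reshape(-1,1,3),np.array(d['rvec'],float),np.array(d['tvec'],float),K.astype(float),None)[0][:,0]
def blobs(d,lo,hi,amin=30):
    h=cv2.cvtColor(d['image'],cv2.COLOR_RGB2HSV); m=cv2.inRange(h,lo,hi)
    n,l,s,c=cv2.connectedComponentsWithStats(m); return [(s[i],c[i],l==i) for i in range(1,n) if s[i][4]>=amin]
E
python3 - <<'E'
from h import *
a=grab('scene','s1');b=grab('top','t1')
cv2.imwrite('pics/both1.png',cv2.resize(np.vstack([a['image'],b['image']])[:,:,::-1],(480,600)))
for n,d in(('s',a),('t',b)):
    print(n,ray(d,320,200))
    for s,c,_ in blobs(d,(20,120,120),(35,255,255)): print(n,s,c.round(1))
o=ctrl.get_obs();print(o['tool_pos'],o['tcp_rot'],o['wrist_force'],ctrl.hold_point_z)
E
```

```text
pics
s (array([1.07104128, 0.54408145, 1.05629295]), array([-0.43135535, -0.32536612, -0.84169798]))
s [51  0 29 15 90] [64.   6.2]
s [26 15 15 11 47] [32.6 20.4]
s [207  44  10  16  42] [212.2  52. ]
s [32 53 18 10 51] [40.3 57.2]
s [336  53  19  16  67] [344.5  60.7]
s [201  59  12   8  31] [206.5  62.5]
s [290  62  16  10  38] [297.1  66.9]
s [326  62  14  16  51] [332.   70.1]
s [257  68  17  18  80] [266.3  77.3]
s [83 71 18 10 53] [92. 75.]
s [241  73  13  12  32] [248.2  77.7]
s [272  72  23  15  66] [282.8  77.7]
s [308  72  14   7  36] [314.5  75.2]
s [227  74  20  13  81] [237.   79.2]
s [163  83  14  14  30] [168.   90.7]
s [317  86  19  10  58] [326.1  90.2]
s [281  89  28  22 150] [296.1  98.6]
s [309  89  21  16  55] [318.5  97.4]
s [329  88  23  18  99] [338.5  96.7]
s [232  99  38  16 175] [250.1 106.1]
s [188 107  23  15  98] [200.  113.7]
s [102 109  10  10  32] [106.7 113. ]
s [388 108  13  12  39] [395.4 113.6]
s [222 110  13  12  46] [228.9 115.1]
s [  1 123  12  14  40] [  5.4 129.4]
s [293 159  12   7  32] [297.6 161.9]
s [302 164  21   8  50] [312.9 168. ]
s [
[... 347 characters left out ...]
27  270   85   82 1918] [269.3 310.2]
s [531 293  17  12  49] [538.3 299.1]
s [231 317  54  41 132] [256.8 338.5]
s [398 324  13  13  51] [404.  329.4]
s [415 350  17  18  90] [422.4 358.6]
t (array([0.42722571, 0.1569732 , 1.29872614]), array([ 0.1092404 ,  0.00358934, -0.99404008]))
t [294  81  27   2  32] [308.6  81.2]
t [277  84  47  34 545] [309.4 106.3]
t [442  85  41  37 526] [457.9 109.6]
t [469  96  13   4  42] [475.7  97.2]
t [259 207   6   6  33] [261.4 209.6]
t [182 243   7   7  38] [184.9 246.1]
t [236 257   8   8  52] [239.5 260.5]
[ 0.271015   -0.53497036  0.23038325] [-2.51913110e-04 -2.32278907e-01  9.72648891e-01  7.61324186e-04] [-0.26135636 -0.52405722  0.22423066] 0.0187
```

View pics/s1.png

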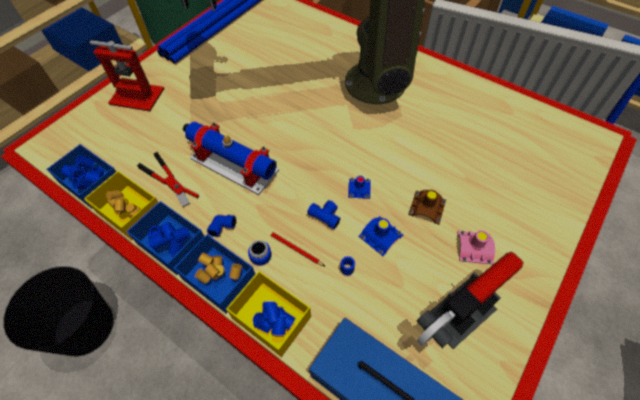

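View pics/t1.png

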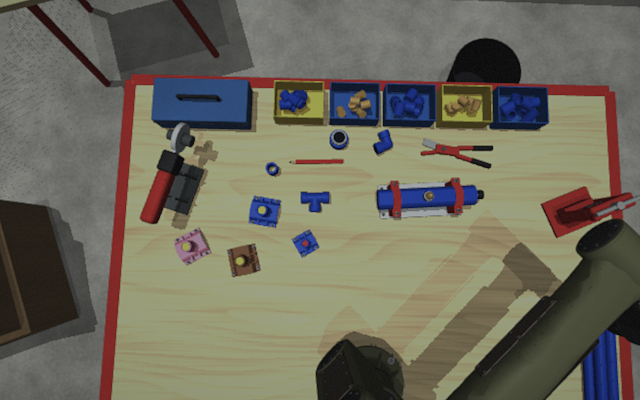

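The scene view shows three saddles with yellow plugs: blue (383,224), brown (431,195) and pink (481,238). In the top view they are at (262,211), (240,261) and (187,246). There is also a small blue saddle with a red plug. The blue one with the yellow plug fits the description. I'll confirm it in a crop and measure at the same time.

```bash
python3 - <<'E'
from h import *
a=load('s1');b=load('t1')
A=cv2.resize(a['image'][190:275,330:450],(480,340),interpolation=2); B=cv2.resize(b['image'][160:245,225:345],(480,340),interpolation=2);J=cv2.resize(b['image'][165:235,365:495],(480,258),interpolation=2)
AA=cv2.resize(a['image'][110:200,170:290],(320,240),interpolation=2)
c=np.zeros((600,800,3),np.uint8);A=cv2.resize(A,(400,283));B=cv2.resize(B,(400,283));c[:283,:400]=A;c[:283,400:]=B;c[300:558,:480]=J;c[300:540,480:800]=AA
cv2.imwrite('pics/c1.png',c[:,:,::-1])
# plug triangulation
def cen(d,x0,y0,x1,y1):
    for s,c,m in blobs(d,(20,100,90),(35,255,255),15):
        if x0<c[0]<x1 and y0<c[1]<y1: return c
def tri(u,v):
    c1,r1=ray(a,*u);c2,r2=ray(b,*v)
    x=np.linalg.lstsq(np.c_[r1,-r2],c2-c1,rcond=None)[0]; p,q=c1+x[0]*r1,c2+x[1]*r2
    return (p+q)/2,np.linalg.norm(p-q)
u,v=cen(a,370,210,400,235),cen(b,250,195,275,225);print('plug',u,v,tri(u,v),onz(b,*v,.0705),onz(a,*u,.0705))
# blue masks in top
for s,c,m in blobs(b,(105,100,50),(130,255,255),200):
    if c[1]<150: continue
    cn=max(cv2.findContours(m.astype(np.uint8),0,2)[0],key=cv2.contourArea)
    r=cv2.minAreaRect(cn); box=cv2.boxPoints(r)
    print(s,c.round(1),r); 
    for z in (0.01,0.075):
        print(z,[onz(b,*p,z)[:2].round(3).tolist() for p in box],onz(b,*r[0],z).round(4))
E
```

```text
plug [383.10416667 223.60416667] [261.22857143 209.57142857] (array([0.52810058, 0.34384514, 0.06799498]), np.float64(0.0010301625671867208)) [0.52814139 0.34301098 0.0705    ] [0.529201  0.3447896 0.0705   ]
[462 185  16  20 251] [469.9 194.8] ((470.123779296875, 194.7376251220703), (19.005210876464844, 14.42803955078125), 84.2894058227539)
0.01 [[0.626, -0.304], [0.632, -0.351], [0.569, -0.356], [0.564, -0.309]] [ 0.5975 -0.3302  0.01  ]
0.075 [[0.616, -0.281], [0.621, -0.326], [0.562, -0.33], [0.557, -0.286]] [ 0.5889 -0.3057  0.075 ]
[400 186  56  23 964] [427.9 196.9] ((427.85870361328125, 196.91766357421875), (19.721389770507812, 54.657283782958984), 86.53176879882812)
0.01 [[0.612, -0.1], [0.627, -0.28], [0.562, -0.282], [0.547, -0.104]] [ 0.5871 -0.1914  0.01  ]
0.075 [[0.603, -0.087], [0.617, -0.257], [0.555, -0.26], [0.541, -0.091]] [ 0.5791 -0.1738  0.075 ]
[377 189  17  21 303] [384.7 199.1] ((384.6584167480469, 199.08416748046875), (19.40322494506836, 16.219106674194336), 84.2894058227539)
0.01 [[0.605, -0.02], [0.612, -0.073], [0.548, -0.079], [0.542, -0.027]] [ 0.5767 
[... 1006 characters left out ...]
282 0.2034 0.075 ]
[ 594  329   25   71 1442] [606.1 367. ] ((605.492431640625, 364.3615417480469), (70.55786895751953, 22.35441780090332), 86.8201675415039)
0.01 [[0.176, -0.71], [0.181, -0.781], [-0.031, -0.78], [-0.037, -0.71]] [ 0.0712 -0.7452  0.01  ]
0.075 [[0.188, -0.666], [0.193, -0.733], [-0.008, -0.733], [-0.013, -0.667]] [ 0.0891 -0.6997  0.075 ]
[583 351  12  49 454] [588.7 377. ] ((588.4862060546875, 375.23760986328125), (48.03877258300781, 10.19641399383545), 86.98721313476562)
0.01 [[0.109, -0.674], [0.111, -0.706], [-0.033, -0.706], [-0.035, -0.674]] [ 0.0373 -0.6899  0.01  ]
0.075 [[0.125, -0.632], [0.127, -0.662], [-0.01, -0.662], [-0.012, -0.632]] [ 0.057  -0.6472  0.075 ]
```

View pics/c1.png

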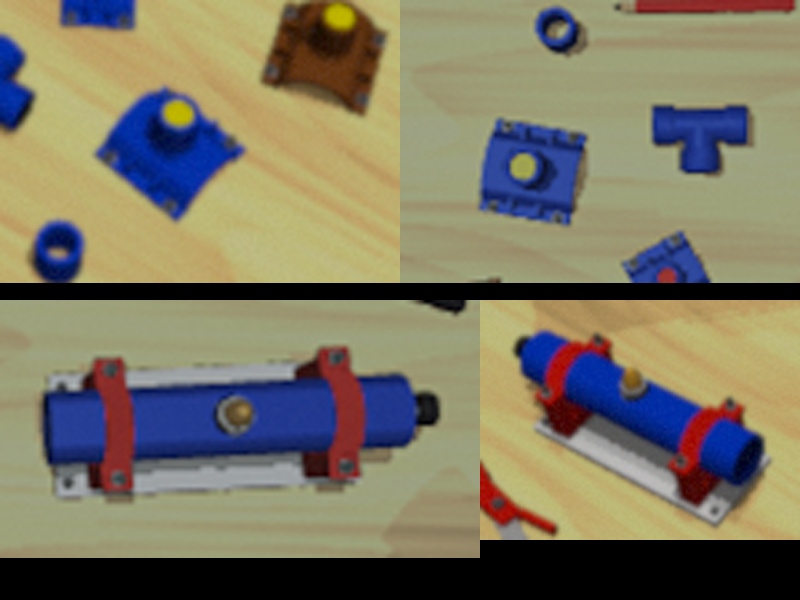

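The crop confirms the target: a blue half-shell with a yellow-plugged socket in the middle, and bolts on the flanges facing world ±x, so its x axis runs roughly along world y. The pin with its brass nose is at top (429,195). Next I'll triangulate the pin, get the pipe's line, and turn the wrist.

```bash
python3 - <<'E'
from h import *
a=load('s1');b=load('t1')
def nose(d,x0,y0,x1,y1):
    h=cv2.cvtColor(d['image'],cv2.COLOR_RGB2HSV)[y0:y1,x0:x1]
    m=cv2.inRange(h,(0,0,0),(100,255,255))&~cv2.inRange(h,(0,170,60),(8,255,255)); 
    y,x=np.nonzero(m); br=cv2.inRange(h,(10,90,0),(30,255,255)); yb,xb=np.nonzero(br)
    print(len(x),(x.min()+x0,x.max()+x0,y.min()+y0,y.max()+y0),'brass',len(xb),(xb.min()+x0,xb.max()+x0,yb.min()+y0,yb.max()+y0)); return np.array([x.mean()+x0,y.mean()+y0]),np.array([xb.mean()+x0,yb.mean()+y0])
ua,uba=nose(a,218,132,238,150);vb,vbb=nose(b,420,189,440,203)
print(ua,uba,vb,vbb)
for z in (.115,.125,.13): print(z,'top brass',onz(b,*vbb,z).round(4),'scene brass',onz(a,*uba,z).round(4),'top all',onz(b,*vb,z).round(4),'scene all',onz(a,*ua,z).round(4))
# pipe edges in top view: tangent planes -> axis
h=cv2.cvtColor(b['image'],cv2.COLOR_RGB2HSV);m=cv2.inRange(h,(105,100,50),(130,255,255))
def edges(d,m,cols):
    E=[]
    for c in cols:
        y=np.nonzero(m[175:222,c])[0]+175
        if len(y)>15: E.append((c,y.min()-.5,y.max()+.5))
    return np.array(E)
E=edges(b,m,list(range(379,389))+list(range(403,420))+list(range(438,452))+list(range(465,474)))
for k in (1,2): print('edge',np.polyfit(E[:,0],E[:,k],1))
lines=[cv2.fitLine(E[:,[0,k]].astype(np.float32),cv2.DIST_HUBER,0,.01,.01).ravel() for k in (1,2)]
N=[]
for l in lines:
    c,r1=ray(b,*(l[2:]-40*l[:2]));_,r2=ray(b,*(l[2:]+40*l[:2])); n=np.cross(r1,r2);N.append(n/np.linalg.norm(n))
d=np.cross(*N); d/=np.linalg.norm(d); print('pipe dir',d,np.degrees(np.arctan2(d[1],d[0])))
# bisector plane contains the axis
n=N[0]+N[1]if N[0]@N[1]>0 else N[0]-N[1]
n=(N[0]/1+N[1]) if N[0]@N[1]>0 else N[0]-N[1]
c=b0=ray(b,0,0)[0]
# axis at z=.075: n.(p-c)=0
for y in (-.05,-.17,-.3): print('axis y',y,'x',c[0]-(n[1]*(y-c[1])+n[2]*(.075-c[2]))/n[0])
# saddle yaw from bolt/flange edges: mask min-x/max-x edges
for s,cc,mm in blobs(b,(105,100,50),(130,255,255),200):
    if 255<cc[0]<275 and 200<cc[1]<220:
        q=np.array([np.r_[c,np.nonzero(mm[:,c])[0][[0,-1]]] for c in range(254,276)],float)
        for k in(1,2):
            p=np.polyfit(q[:,0],q[:,k],1); P=[onz(b,x,np.polyval(p,x),.01) for x in (254,276)];w=P[0]-P[1];print('saddle edge yaw',np.degrees(np.arctan2(w[1],w[0])))
E
```

```text
167 (np.int64(220), np.int64(237), np.int64(132), np.int64(146)) brass 126 (np.int64(221), np.int64(237), np.int64(132), np.int64(143))
71 (np.int64(424), np.int64(432), np.int64(192), np.int64(200)) brass 35 (np.int64(426), np.int64(432), np.int64(193), np.int64(198))
[229.32335329 137.20359281] [229.78571429 136.11904762] [428.01408451 195.90140845] [429.22857143 195.42857143]
0.115 top brass [ 0.5787 -0.1671  0.115 ] scene brass [ 0.5606 -0.1695  0.115 ] top all [ 0.5772 -0.1635  0.115 ] scene all [ 0.5645 -0.1678  0.115 ]
0.125 top brass [ 0.5774 -0.1644  0.125 ] scene brass [ 0.566 -0.162  0.125] top all [ 0.5759 -0.1608  0.125 ] scene all [ 0.5699 -0.1602  0.125 ]
0.13 top brass [ 0.5768 -0.163   0.13  ] scene brass [ 0.5687 -0.1582  0.13  ] top all [ 0.5753 -0.1594  0.13  ] scene all [ 0.5726 -0.1564  0.13  ]
edge [-5.04632117e-02  2.08723013e+02]
edge [-5.21721216e-02  2.28969847e+02]
pipe dir [-0.07237711  0.99734817 -0.00762826] 94.15065299099778
axis y -0.05 x 0.5699504693983709
axis y -0.17 x 0.5787544736038307
axis y -0.3 x 0.5882921448264122
saddle edge yaw 84.5838921338149
saddle edge yaw 85.43754067372261
```

Emit:
{"name": "apply_moves", "arguments": {"steps": [[0,0,0,0,0,-0.119],[0,0,0,0,0,-0.119],[0,0,0,0,0,-0.119],[0,0,0,0,0,-0.119],[0,0,0,0,0,-0.119],[0,0,0,0,0,-0.119],[0,0,0,0,0,-0.119],[0,0,0,0,0,-0.119]], "hand": 0.0854}}

```text
time: 0.77
tool_pos: [0.271, -0.535, 0.2306]
tcp_rot: [0.0, -0.654, 0.756, 0.001]
wrist_force: [0.4, 0.5, 0.6]
opening: 0.0852
gripper_force: 0.0
```

Emit:
{"name": "apply_moves", "arguments": {"steps": [[-0.0378,-0.0054,0,0,0,0],[-0.0378,-0.0054,0,0,0,0],[-0.0378,-0.0054,0,0,0,0],[-0.0378,-0.0054,0,0,0,0],[-0.0378,-0.0054,0,0,0,0],[-0.0378,-0.0054,0,0,0,0],[-0.0378,-0.0054,0,0,0,0],[-0.0378,-0.0054,0,0,0,0]]}}

```text
time: 1.43
tool_pos: [0.3589, -0.2409, 0.231]
tcp_rot: [0.0, -0.652, 0.758, 0.0]
wrist_force: [0.5, 0.5, 0.5]
opening: 0.0857
gripper_force: 0.0
```

Emit:
{"name": "apply_moves", "arguments": {"steps": [[-0.0378,-0.0054,0,0,0,0],[-0.0378,-0.0054,0,0,0,0],[-0.0378,-0.0054,0,0,0,0],[-0.0378,-0.0054,0,0,0,0],[-0.0378,-0.0054,0,0,0,0],[-0.0378,-0.0054,0,0,0,0],[-0.0378,-0.0054,0,0,0,0],[-0.0378,-0.0054,0,0,0,0]]}}

```text
time: 2.1
tool_pos: [0.4468, 0.052, 0.2313]
tcp_rot: [0.0, -0.652, 0.758, 0.0]
wrist_force: [1.3, -0.1, 0.2]
opening: 0.0854
gripper_force: 0.0
```

Emit:
{"name": "apply_moves", "arguments": {"steps": [[-0.0378,-0.0054,0,0,0,0],[-0.0378,-0.0054,0,0,0,0],[-0.0378,-0.0054,0,0,0,0],[-0.0378,-0.0054,0,0,0,0],[-0.0378,-0.0054,0,0,0,0],[-0.0378,-0.0054,0,0,0,0],[-0.0378,-0.0054,0,0,0,0],[0,0,0,0,0,0]]}}

```text
time: 2.77
tool_pos: [0.5238, 0.3106, 0.2268]
tcp_rot: [-0.003, -0.653, 0.757, 0.0]
wrist_force: [0.1, -1.3, -1.7]
opening: 0.0857
gripper_force: 0.0
```

```bash
python3 - <<'E'
from h import *
a=grab('scene','s2');b=grab('top','t2')
o=ctrl.get_obs();print(o['time'],o['tool_pos'],o['tcp_rot'],o['wrist_force'])
# pin now: brass/shoulder in both, enlarge
for d,(x0,y0,x1,y1) in ((a,(218,130,240,152)),(b,(418,187,442,205))):
    h=cv2.cvtColor(d['image'],cv2.COLOR_RGB2HSV); m=cv2.inRange(h,(105,140,40),(130,255,255))[y0:y1,x0:x1]
    print('\n'.join(''.join('#' if v else '.' for v in r) for r in m),x0,y0)
A=cv2.resize(a['image'][115:180,180:280],(500,325),interpolation=2);A2=cv2.resize(a['image'][190:275,330:450],(300,212),interpolation=2)
B=cv2.resize(b['image'][180:215,400:460],(429,250),interpolation=2);B2=cv2.resize(b['image'][170:245,230:330],(333,250),interpolation=2)
c=np.zeros((600,800,3),np.uint8);c[:325,:500]=A;c[:212,500:]=A2;c[340:590,:429]=B;c[340:590,440:773]=B2
cv2.imwrite('pics/c2.png',c[:,:,::-1])
E
```

```text
2.8667 [0.52350368 0.30686398 0.22910793] [-1.91527335e-03 -6.52720545e-01  7.57596343e-01 -5.24144216e-05] [-0.23225524 -0.92281472  0.42320573]
......................
......................
......................
#.....................
###...................
####..................
#####.................
#####.................
#####.................
#####.................
#####.................
####...........#......
####...........###....
####...........#####..
#####.........########
#####........#########
######......##########
######################
######################
######################
######################
###################### 218 130
....................####
########################
########################
########################
########.....###########
#######........#########
######..........########
######..........########
######..........########
#####...........########
######..........########
######..........########
######.........#########
########......##########
#########...############
########################
########################
######################## 418 187
```

View pics/c2.png

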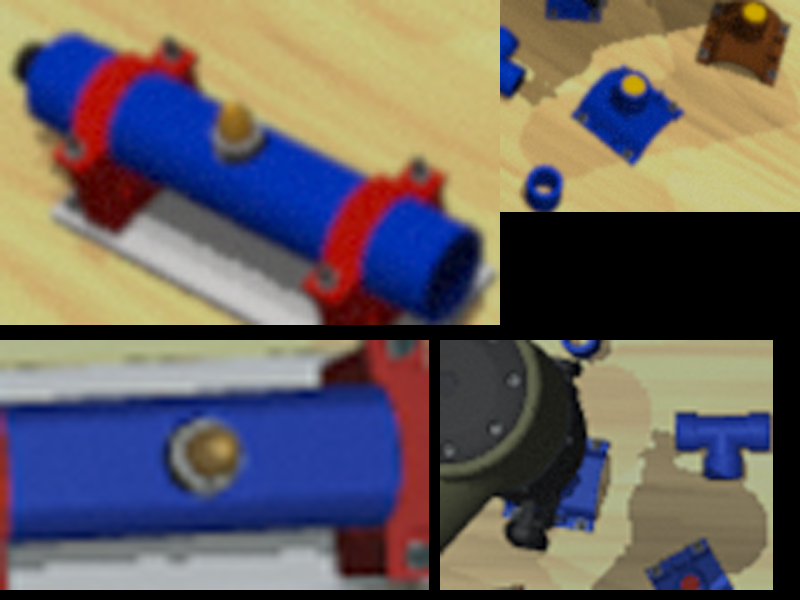

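The pin is clear in both views: shoulder centre at scene (227.9,142.5) and top (428.8,196.1), nose tip at scene (227.2,135.5). The gripper is over the saddle.

```bash
python3 - <<'E'
from h import *
a=load('s2');b=load('t2')
print('shoulder scene',onz(a,227.9,142.5,.113),'top',onz(b,428.8,196.1,.113),'tip scene',onz(a,227.2,135.3,.137),'tip top',onz(b,430.5,195.5,.132))
for p in [(.5775,-.165,.115),(.5775,-.165,.137)]: print(proj(a,p),proj(b,p))
o=ctrl.get_obs()
from scipy.spatial.transform import Rotation as Ro
R=Ro.from_quat(np.array(o['tcp_rot']),scalar_first=True)
print(R.as_matrix().round(3), R.inv().apply(np.array([.5286,.344,.12])-o['tool_pos']))
E
```

```text
shoulder scene [ 0.5810646 -0.1587174  0.113    ] top [ 0.57689934 -0.1663841   0.113     ] tip scene [ 0.5745104  -0.16115933  0.137     ] tip top [ 0.57641122 -0.16626758  0.132     ]
[[227.01692608 140.35574812]] [[428.51955547 195.81227062]]
[[225.51827333 135.36234131]] [[430.53503753 194.92046727]]
[[-0.148 -0.989 -0.003]
 [-0.989  0.148 -0.003]
 [ 0.003  0.002 -1.   ]] [-0.03780529  0.00018847  0.10899689]
```

Emit:
{"name": "apply_moves", "arguments": {"steps": [[-0.019,0,0,0,0,0],[-0.019,0,0,0,0,0],[0,0,0.036,0,0,0],[0,0,0.036,0,0,0],[0,0,0.036,0,0,0],[0,0,0,0,0,0],[0,0,0,0,0,0]]}}

```text
time: 3.45
tool_pos: [0.529, 0.3417, 0.1227]
tcp_rot: [-0.002, -0.652, 0.758, -0.0]
wrist_force: [1.2, 0.0, 1.7]
opening: 0.0855
gripper_force: 0.0
```

```bash
python3 - <<'E'
from h import *
a=grab('scene','s3')
o=ctrl.get_obs();print(o['time'],o['tool_pos'],o['tcp_rot'],o['wrist_force'])
cv2.imwrite('pics/c3.png',cv2.resize(a['image'][150:275,310:470],(640,500),interpolation=2)[:,:,::-1])
E
```

```text
3.5 [0.53026382 0.34276345 0.12568885] [ 9.28224619e-04 -6.51985508e-01  7.58230634e-01 -5.84322120e-04] [-0.14232253  0.62832471  1.23513486]
```

View pics/c3.png

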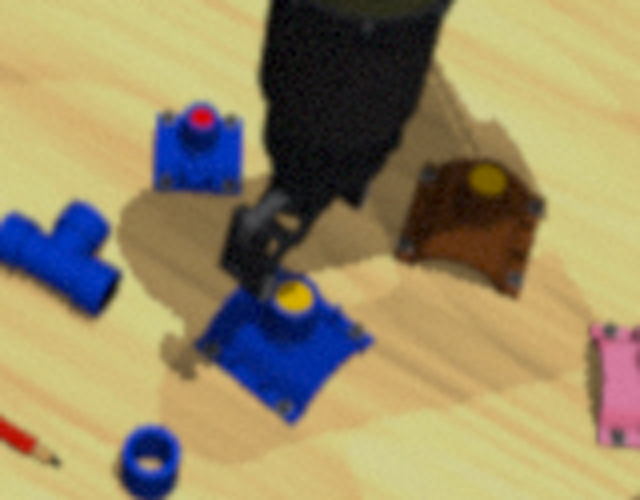

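The fingers are open above the yellow plug, with the socket between them at crop (293,297), so I'll go down and close.

Emit:
{"name": "apply_moves", "arguments": {"steps": [[0,0,0.018,0,0,0],[0,0,0.018,0,0,0],[0,0,0.018,0,0,0],[0,0,0.018,0,0,0],[0,0,0.014,0,0,0],[0,0,0.004,0,0,0],[0,0,0,0,0,0]]}}

```text
time: 4.08
tool_pos: [0.5304, 0.3438, 0.0354]
tcp_rot: [0.001, -0.652, 0.758, -0.0]
wrist_force: [0.6, 0.1, 0.4]
opening: 0.0854
gripper_force: 0.0
```

Emit:
{"name": "apply_moves", "arguments": {"steps": [[0,0,0,0,0,0],[0,0,0,0,0,0],[0,0,0,0,0,0],[0,0,0,0,0,0],[0,0,0,0,0,0],[0,0,0,0,0,0],[0,0,0,0,0,0],[0,0,0,0,0,0]], "hand": 0.0}}

```text
time: 4.75
tool_pos: [0.53, 0.3439, 0.0347]
tcp_rot: [0.001, -0.652, 0.758, -0.0]
wrist_force: [-1.0, 0.6, 5.8]
opening: 0.0344
gripper_force: 59.9
```

Emit:
{"name": "apply_moves", "arguments": {"steps": [[0,0,-0.005,0,0,0],[0,0,-0.015,0,0,0],[0,0,-0.025,0,0,0],[0,0,-0.03,0,0,-0.05],[0,0,-0.03,0,0,-0.06],[0,0,-0.03,0,0,-0.06],[0,0,-0.025,0,0,0],[0,0,0,0,0,0]]}}

```text
time: 5.42
tool_pos: [0.5312, 0.3441, 0.2001]
tcp_rot: [-0.004, 0.714, -0.7, 0.001]
wrist_force: [0.4, -0.2, -0.3]
opening: 0.0347
gripper_force: 59.9
```

```bash
python3 - <<'E'
from h import *
from scipy.spatial.transform import Rotation as Ro
o=ctrl.get_obs();print(o['time'],o['tool_pos'],o['tcp_rot'],o['wrist_force'],o['gripper_force'])
R=Ro.from_quat(np.array(o['tcp_rot']),scalar_first=True)
print(R.as_matrix().round(3), R.inv().apply(np.array([.577,-.164,.195])-o['tool_pos']))
E
```

```text
5.4167 [0.53121716 0.34414478 0.20007344] [-0.00432359  0.71416558 -0.69996307  0.00072888] [ 0.3891875  -0.22784246 -0.31387684] 59.913280606269836
[[ 0.02  -1.     0.007]
 [-1.    -0.02   0.005]
 [-0.005 -0.007 -1.   ]] [ 0.50898148 -0.03553948  0.00277846]
```

Emit:
{"name": "apply_moves", "arguments": {"steps": [[0.012,-0.001,0,0,0,0],[0.025,-0.002,0,0,0,0],[0.034,-0.002,0,0,0,0],[0.034,-0.002,0,0,0,0],[0.034,-0.002,0,0,0,0],[0.034,-0.002,0,0,0,0],[0.034,-0.002,0,0,0,0],[0.034,-0.003,0,0,0,0]]}}

```text
time: 6.08
tool_pos: [0.5493, 0.1006, 0.1918]
tcp_rot: [0.001, 0.714, -0.7, -0.001]
wrist_force: [0.3, 0.9, -1.0]
opening: 0.0346
gripper_force: 59.9
```

Emit:
{"name": "apply_moves", "arguments": {"steps": [[0.034,-0.003,0,0,0,0],[0.034,-0.003,0,0,0,0],[0.034,-0.003,0,0,0,0],[0.034,-0.003,0,0,0,0],[0.034,-0.003,0,0,0,0],[0.034,-0.003,0,0,0,0],[0.024,-0.002,0,0,0,0],[0,0,0,0,0,0]]}}

```text
time: 6.75
tool_pos: [0.5736, -0.1291, 0.1912]
tcp_rot: [0.002, 0.712, -0.702, -0.001]
wrist_force: [0.3, 0.5, -1.4]
opening: 0.0345
gripper_force: 59.9
```

```bash
python3 - <<'E'
from h import *
from scipy.spatial.transform import Rotation as Ro
a=grab('scene','s4');b=grab('top','t4')
for i in range(1):
    o=ctrl.get_obs();print(o['time'],o['tool_pos'],o['tcp_rot'],o['wrist_force'],o['torque'])
R=Ro.from_quat(np.array(o['tcp_rot']),scalar_first=True)
print(R.as_matrix().round(3), R.inv().apply(np.array([.577,-.164,.195])-o['tool_pos']))
A=cv2.resize(a['image'][80:200,160:290],(520,480),interpolation=2);B=cv2.resize(b['image'][150:240,380:480],(280,252),interpolation=2)
c=np.zeros((480,800,3),np.uint8);c[:,:520]=A;c[:252,520:]=B
cv2.imwrite('pics/c4.png',c[:,:,::-1])
E
```

```text
6.85 [ 0.57390069 -0.12593915  0.19152763] [ 0.00090199  0.71326763 -0.70089018 -0.00119545] [-0.01584316  0.56950147 -1.13412512] [0.04736818 0.01115889 0.02563141]
[[ 0.018 -1.    -0.003]
 [-1.    -0.018  0.   ]
 [-0.     0.003 -1.   ]] [ 0.03810773 -0.00242231 -0.00349637]
```

View pics/c4.png

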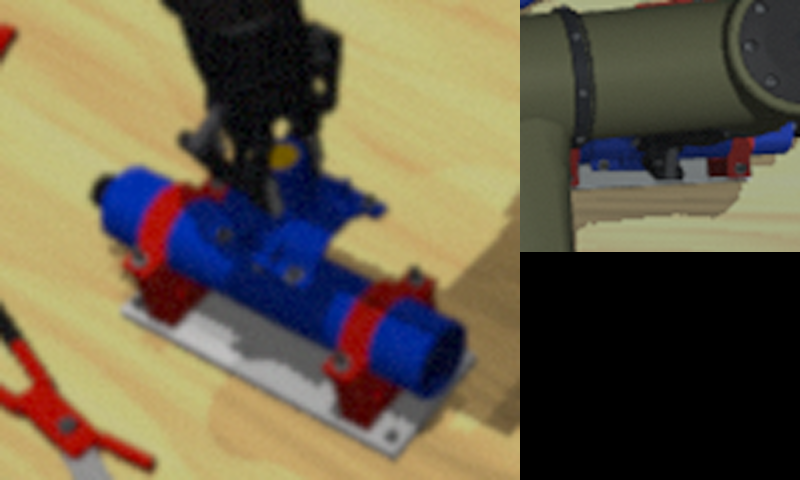

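The saddle hangs level in the gripper. Its flange bolts are at scene (216.3,138.8), (233.3,148.8) and (252.5,130.8), and the plug is at (231.3,119.3). I'll check the yaw and then go on to the pin.

```bash
python3 - <<'E'
from h import *
a=load('s4')
p=[onz(a,*u,.165) for u in ((216.3,138.8),(233.3,148.8),(252.5,130.8))]
print(p); w=p[1]-p[0];print(np.degrees(np.arctan2(w[1],w[0]))); w=p[2]-p[1];print(np.degrees(np.arctan2(w[1],w[0])))
print('plug',onz(a,231.3,119.3,.2275))
# refined bolt pixels: dark/grey spots
h=cv2.cvtColor(a['image'],cv2.COLOR_RGB2HSV)
for (x,y) in ((216,139),(233,149),(252,131)):
    s=255-h[y-4:y+5,x-4:x+5,1].astype(float); s=np.clip(s-np.percentile(s,70),0,None); yy,xx=np.mgrid[-4:5,-4:5]; print((x+(s*xx).sum()/s.sum()).round(2),(y+(s*yy).sum()/s.sum()).round(2))
E
```

```text
[array([ 0.61678491, -0.1558379 ,  0.165     ]), array([ 0.61624833, -0.09234611,  0.165     ]), array([ 0.5358574 , -0.09240605,  0.165     ])]
90.48420282799266
-179.9572828639921
plug [ 0.57492189 -0.12165707  0.2275    ]
215.66 138.41
232.88 148.47
251.98 130.89
```

Emit:
{"name": "apply_moves", "arguments": {"steps": [[0.013,-0.001,0,0,0,0],[0.013,-0.001,0,0,0,0],[0.012,0,0,0,0,0],[0,0,0,0,0,0],[0,0,0,0,0,0],[0,0,0,0,0,0]]}}

```text
time: 7.35
tool_pos: [0.5776, -0.1627, 0.1932]
tcp_rot: [-0.0, 0.714, -0.7, -0.0]
wrist_force: [-0.3, 0.3, -1.0]
opening: 0.0347
gripper_force: 59.9
```

```bash
python3 - <<'E'
from h import *
a=load('s2')
for z in (.07,.09):
  for q in (((195,146),(245.2,170.4)),((214,124.4),(263.6,149))):
    w=onz(a,*q[1],z)-onz(a,*q[0],z); print(z,np.degrees(np.arctan2(w[1],w[0])),np.linalg.norm(w))
a=grab('scene','s5')
cv2.imwrite('pics/c5.png',cv2.resize(a['image'][95:185,165:285],(800,600),interpolation=2)[:,:,::-1])
E
```

```text
0.07 95.66739187815625 0.18854478222091792
0.07 93.92923255128588 0.1945204652226659
0.09 95.66739187815627 0.18472148037619351
0.09 93.92923255128585 0.19057598877117193
```

View pics/c5.png

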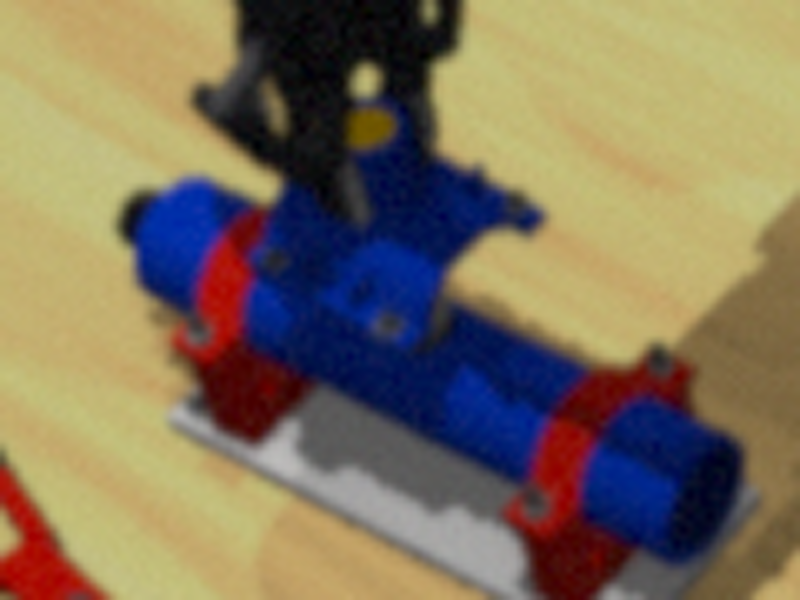

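The saddle is over the pin. Its bolts are at scene (206.0,134.2), (223.2,143.5) and (242.6,125.8); the clamp bolts are at (195.0,144.8) and (245.1,170.0).

```bash
python3 - <<'E'
from h import *
a=load('s5')
p=[onz(a,*u,.167) for u in ((205.95,134.15),(223.2,143.45),(242.55,125.75))]
y=lambda w:np.degrees(np.arctan2(w[1],w[0]))
print(y(p[1]-p[0]),y(p[1]-p[2])+90, (p[0]+p[2])/2,np.linalg.norm(p[1]-p[0]),np.linalg.norm(p[1]-p[2]))
print(y(onz(a,245.1,170,.08)-onz(a,195,144.8,.08)), 'plug',onz(a,165+372/6.667,95+128/6.667,.229))
o=ctrl.get_obs();print(o['tool_pos'])
E
```

```text
92.5960160054566 90.04516741282974 [ 0.58042759 -0.15851977  0.167     ] 0.06342416807461422 0.08033235366287633
94.85832657044013 plug [ 0.57823773 -0.15664722  0.229     ]
[ 0.57762184 -0.16255136  0.19318629]
```

Emit:
{"name": "apply_moves", "arguments": {"steps": [[0.0035,0.0015,0,0,0,-0.045],[0,0,0.012,0,0,0],[0,0,0.012,0,0,0],[0,0,0.012,0,0,0],[0,0,0.004,0,0,0],[0,0,0.004,0,0,0],[0,0,0,0,0,0],[0,0,0,0,0,0]]}}

```text
time: 8.07
tool_pos: [0.5763, -0.1663, 0.1493]
tcp_rot: [0.0, 0.73, -0.684, 0.0]
wrist_force: [0.4, 0.2, -1.2]
opening: 0.0349
gripper_force: 59.9
```

Emit:
{"name": "apply_moves", "arguments": {"steps": [[0,0,0.003,0,0,0],[0,0,0.003,0,0,0],[0,0,0.003,0,0,0],[0,0,0,0,0,0],[0,0,0,0,0,0]]}}

```text
time: 8.48
tool_pos: [0.5764, -0.166, 0.1402]
tcp_rot: [-0.0, 0.73, -0.684, 0.0]
wrist_force: [1.3, 2.0, -0.5]
opening: 0.0348
gripper_force: 60.1
```

Emit:
{"name": "apply_moves", "arguments": {"steps": [[-0.0015,-0.001,0,0,0,0],[0,0,0,0,0,0],[0,0,0.002,0,0,0],[0,0,0.002,0,0,0],[0,0,0.002,0,0,0],[0,0,0,0,0,0],[0,0,0,0,0,0]]}}

```text
time: 9.07
tool_pos: [0.5769, -0.1648, 0.134]
tcp_rot: [0.0, 0.73, -0.684, -0.0]
wrist_force: [-0.7, 1.0, -0.4]
opening: 0.0345
gripper_force: 60.1
```

Emit:
{"name": "apply_moves", "arguments": {"steps": [[-0.0005,0,0.002,0,0,0],[0,0,0.002,0,0,0],[0,0,0.001,0,0,0],[0,0,0,0,0,0],[0,0,0,0,0,0]]}}

```text
time: 9.48
tool_pos: [0.5772, -0.1643, 0.1297]
tcp_rot: [-0.0, 0.73, -0.684, 0.0]
wrist_force: [-0.3, 0.2, 2.0]
opening: 0.0348
gripper_force: 60.1
```

Emit:
{"name": "apply_moves", "arguments": {"steps": [[0,0,0.002,0,0,0],[0,0,0.002,0,0,0],[0,0,0,0,0,0],[0,0,0,0,0,0]]}}

```text
time: 9.82
tool_pos: [0.5772, -0.1643, 0.1259]
tcp_rot: [-0.0, 0.73, -0.684, 0.0]
wrist_force: [-2.3, 1.5, 6.2]
opening: 0.0345
gripper_force: 60.3
```

Emit:
{"name": "apply_moves", "arguments": {"steps": [[0,0,0.002,0,0,0],[0,0,0.002,0,0,0],[0,0,0.001,0,0,0],[0,0,0,0,0,0],[0,0,0,0,0,0]]}}

```text
time: 10.23
tool_pos: [0.5772, -0.1643, 0.1213]
tcp_rot: [-0.0, 0.73, -0.684, 0.0]
wrist_force: [-3.1, 0.6, 7.3]
opening: 0.0345
gripper_force: 60.5
```

Emit:
{"name": "apply_moves", "arguments": {"steps": [[0,0,0.001,0,0,0],[0,0,0.001,0,0,0],[0,0,0,0,0,0],[0,0,0,0,0,0]]}}

```text
time: 10.57
tool_pos: [0.5773, -0.1643, 0.1195]
tcp_rot: [-0.0, 0.73, -0.684, 0.001]
wrist_force: [-4.1, 1.3, 8.3]
opening: 0.0344
gripper_force: 60.6
```

Emit:
{"name": "apply_moves", "arguments": {"steps": [[0,0.001,0,0,0,0],[0,0,0,0,0,0],[0,0,0.001,0,0,0],[0,0,0,0,0,0],[0,0,0,0,0,0]]}}

```text
time: 10.98
tool_pos: [0.5771, -0.1644, 0.119]
tcp_rot: [-0.001, 0.73, -0.684, 0.001]
wrist_force: [-0.7, 1.5, 8.4]
opening: 0.0347
gripper_force: 60.6
```

Emit:
{"name": "apply_moves", "arguments": {"steps": [[0,0,0.001,0,0,0],[0,0,0,0,0,0],[0,0,0,0,0,0]]}}

```text
time: 11.23
tool_pos: [0.5772, -0.1643, 0.1181]
tcp_rot: [-0.001, 0.73, -0.684, 0.001]
wrist_force: [-0.4, 1.8, 7.6]
opening: 0.0351
gripper_force: 60.6
```

Emit:
{"name": "apply_moves", "arguments": {"steps": [[0,0,0.001,0,0,0],[0,0,0,0,0,0],[0,0,0,0,0,0]]}}

```text
time: 11.48
tool_pos: [0.5772, -0.1643, 0.1178]
tcp_rot: [-0.001, 0.73, -0.684, 0.002]
wrist_force: [-2.8, 2.8, 10.1]
opening: 0.0346
gripper_force: 61.1
```

Emit:
{"name": "apply_moves", "arguments": {"steps": [[0,0,0.0005,0,0,0],[0,0,0,0,0,0],[0,0,0,0,0,0]]}}

```text
time: 11.73
tool_pos: [0.5772, -0.1643, 0.1177]
tcp_rot: [-0.001, 0.73, -0.683, 0.002]
wrist_force: [-3.6, 3.5, 12.3]
opening: 0.0349
gripper_force: 61.1
```

Emit:
{"name": "apply_moves", "arguments": {"steps": [[-0.0007,0.0007,0.0005,0,0,0],[0,0,0.0005,0,0,0],[0,0,0,0,0,0],[0,0,0,0,0,0]]}}

```text
time: 12.07
tool_pos: [0.5771, -0.1643, 0.1177]
tcp_rot: [-0.001, 0.73, -0.684, 0.003]
wrist_force: [-2.5, 1.4, 14.8]
opening: 0.0348
gripper_force: 61.2
```

Emit:
{"name": "apply_moves", "arguments": {"steps": [[0,0,0.0005,0,0,0],[0,0,0.0005,0,0,0],[0,0,0,0,0,0],[0,0,0,0,0,0]]}}

```text
time: 12.4
tool_pos: [0.5772, -0.1643, 0.1177]
tcp_rot: [-0.001, 0.73, -0.683, 0.003]
wrist_force: [-3.8, 2.1, 17.9]
opening: 0.0343
gripper_force: 61.6
```

```bash
python3 - <<'E'
from h import *
a=grab('scene','s6')
o=ctrl.get_obs();print(o['time'],o['tool_pos'],o['tcp_rot'],o['wrist_force'],o['torque'],o['gripper_force'])
cv2.imwrite('pics/c6.png',cv2.resize(a['image'][95:185,165:285],(800,600),interpolation=2)[:,:,::-1])
E
```

```text
12.45 [ 0.57717296 -0.16430983  0.11767883] [-0.00142985  0.72997144 -0.68346855  0.00322565] [-4.07059131  2.79260422 17.34455919] [ 0.80235045  1.33415584 -0.00686697] 61.56666576862335
```

View pics/c6.png

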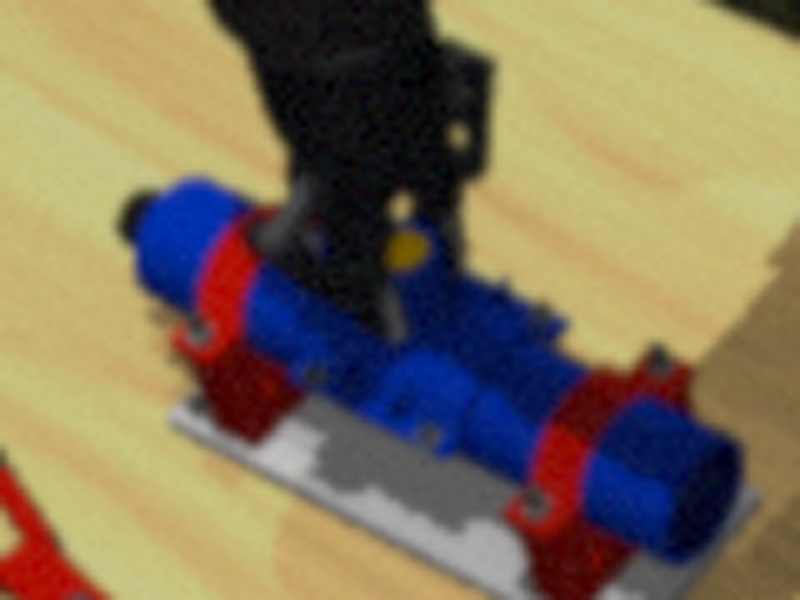

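The saddle is astride the pipe, between the clamps. Its bolts at crop (314,375) and (430,435) run parallel to the clamp bolts. The height stopped at 0.1177 while the force rose, so it is home. I'll press a little more, check the yaw, and hand in if it's steady.

Emit:
{"name": "apply_moves", "arguments": {"steps": [[0,0,0.0005,0,0,0],[0,0,0.0005,0,0,0],[0,0,0.0005,0,0,0],[0,0,0,0,0,0],[0,0,0,0,0,0],[0,0,0,0,0,0],[0,0,0,0,0,0]]}}

```text
time: 13.03
tool_pos: [0.5772, -0.1644, 0.1176]
tcp_rot: [-0.002, 0.73, -0.683, 0.004]
wrist_force: [-6.6, 4.8, 22.8]
opening: 0.0348
gripper_force: 62.2
```

```bash
python3 - <<'E'
from h import *
a=load('s6'); f=lambda x,y:(165+x/6.667,95+y/6.667)
y=lambda w:np.degrees(np.arctan2(w[1],w[0]))
P=[onz(a,*f(*u),.091) for u in ((314,375),(430,435),(543,312))]
print(y(P[1]-P[0]),y(P[1]-P[2])+90,(P[0]+P[2])/2)
o=ctrl.get_obs();print(o['time'],o['tool_pos'],o['wrist_force'],o['joint_vel'])
E
```

```text
94.13321507788756 94.32502599844794 [ 0.57856816 -0.16079394  0.091     ]
13.0333 [ 0.57719536 -0.16435082  0.11757732] [-6.62106762  4.76926832 22.81427907] [-0.00053922  0.00041228 -0.00118735  0.00040979 -0.00090647  0.00098807]
```

The saddle's yaw of 94.2° matches the pipe's 94.2–94.8°. It is still, pressed with about 23 N at the wrist and gripped at 62 N.

```bash
python3 -c "
from plant import ctrl
print(ctrl.sign_off())"
```

```text
the job is handed in; nothing more can be done
None
```

The large blue saddle (yellow plug) is home on the pipe over the pin, in line with it, and still held pressed down with about 23 N at the wrist; I've handed the job in but was shown no verdict.

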